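# Nest the toy pot lids in the display board

## Task

Tidy up the toy kitchen display: slide the yellow middle-sized lid along the wooden board into the large green lid that lies upside down in the recess, then slide the pink small lid into the yellow one, so that all three lie upside down, level, each cupped fully down inside the next, and let go of them. Slide the lids, do not lift them off the board, and leave the two toy cups on the board where they stand.

Things in the scene. Friction and masses are not known exactly. Their poses are not given: they have to be found in the camera images.
- recess (a point): Centre of the mouth of the round recess in the lacquered, slippery wooden display board (260 x 400 x 43 mm, fixed, axes parallel to its edges, z up; top at world z = 0.043). The recess is in the middle of the board, 136 mm across and 35 mm deep, and holds the large lid.
- lid_large_mid (a point): Large green domed lid, loose, upside down (hollow up) in the recess: rim 130 mm across, 33 mm high with the low disc knob under it, wall 3 mm; rim 2 mm below the board's top. Point: on its axis, half-way up (16.5 mm above the underside). z points up out of the hollow.
- lid_medium_mid (a point): Yellow domed lid, upside down on the board, on its knob (38 mm disc), left or right of the recess: rim 110 mm across, 26 mm high, wall 3 mm. Open hollow: floor 6 mm above the underside, inside radius 32 mm there, 49 at 18 mm up, 52 at the rim; shut fingers in it can drag it. Point: on the axis, 13 mm above the underside; z up. Fully nested it lies 29 mm lower than on the board.
- lid_small_mid (a point): Pink domed lid, upside down on the board, on its knob (34 mm disc), on the other side of the recess: rim 88 mm across, 19 mm high, wall 3 mm. Open hollow: floor 6 mm above the underside, inside radius 25 mm there, 38 at 14 mm up, 41 at the rim. Point: on the axis, 9.5 mm above the underside; z up. Fully nested it lies 23 mm lower than on the board.
- toy_cup1: Pink toy cup, 44 x 53 x 28 mm, loose, near one back corner of the board; origin under its middle. Leave it.
- toy_cup2: Purple toy cup, 44 x 53 x 28 mm, loose, near the other back corner of the board; origin under its middle. Leave it.
Mind the look-alikes: they are no part of the job. Leave any blue look-alike of the part that bears lid_small_mid alone.

How it is judged:
On the way, in this order (a step that is already met when the one before it is completed fails the run):
1. the yellow lid lies level, fully down inside the large green lid (horizontal distance between lid_medium_mid and lid_large_mid below 0.015 m and z of lid_medium_mid in the frame of recess below -0.012 m and angle between lid_medium_mid's own z axis and vertical below 0.15 rad), for 0.2 s.
2. the pink lid lies level, fully down inside the yellow lid (horizontal distance between lid_small_mid and lid_medium_mid below 0.015 m and z of lid_small_mid in the frame of recess below -0.0095 m and angle between lid_small_mid's own z axis and vertical below 0.15 rad), for 0.2 s.
At the end, for the whole second after the job is handed in: Green lid level in the recess (10 mm, 0.1 rad); yellow lid hollow side up in it and pink lid in the yellow, each within 15 mm of the next one's centre, 5 mm of fully down and 0.15 rad of level; both cups within 20 mm of where they stood (all of step 1 and all of step 2 and horizontal distance between lid_large_mid and recess below 0.01 m and angle between lid_large_mid's own z axis and vertical below 0.1 rad and distance of each of toy_cup1, toy_cup2 from where it was at the start of the episode below 0.02 m); the robot touches nothing.
It fails at once if a lid is lifted more than 20 mm off the board's top (z of lid_medium_mid in the frame of recess above 0.033 m or z of lid_small_mid in the frame of recess above 0.0295 m).
It fails at once if a toy cup is knocked over (angle between any of toy_cup1, toy_cup2's own z axis and vertical above 0.6 rad).
It also fails if it takes over 72 s, if anything falls off the work surface, if the arm or the gripper's body presses on something with over 40 N, if the wrist force passes 120 N, or if a joint passes its speed limit or range.

## Robot

A 7-joint arm with a two-finger parallel gripper is mounted at the origin on a cart in front of the work surface, level with it; the furniture and walls round the work are solid. World frame = base frame: x ahead of the robot, y to its left, z up, the work surface at z = 0. Lengths are in m, angles in rad, forces in N, time in s.
With the tool pointing down it reaches from about 0.4 to 0.875 m from the base axis. Payload 19.3 kg.
Tool frame: the origin (TCP) lies on the mounting face of the last link; the fingertips stand 173 mm ahead of it and the grasp point (between the pads) lies 155 mm ahead of it (bot.grip_point_offset is the distance from the TCP to the grasp point, in m); z points along the fingers, y is the line along which they close (so a half turn about z gives the same grasp; the last joint's range is limited). The gripper opens to 85 mm and grips with 20 to 120 N. Pads are 22 mm wide; open, the fingers measure 114 mm over their backs; the gripper's body (76 mm by 85 mm) begins 54 mm behind the grasp point. The pads swing forward as they close: fully open they stand 13 mm farther back than shut.
Start: joints at [1.195, 0.521, -0.036, 1.599, 0.021, 1.021, -0.113], TCP at [0.188, -0.596, 0.405] pointing down, gripper open.
Joint ranges: [-2.91, 2.91], [-0.3, 2.13], [-1.5, 1.42], [0.17, 2.43], [-1.26, 4.41], [0.16, 1.93], [-2.52, 2.52]. Speed limits (rad/s): [1.89, 1.89, 2.39, 2.39, 3.01, 3.01, 3.01].

## Interface

Orientations are given as [roll, pitch, yaw] about the fixed x, y, z axes, in that order (R = Rz(yaw) Ry(pitch) Rx(roll)).
In Python, from workcell import bot gives the robot as it stands.
- The arm moves only by the tool arm_command, never from a script. Its argument "deltas" is a list of rows, each a list of 3 entries, a list of its own where there are three numbers: the shift along the tool's x, y, z in cm, then the turn, a rotation vector about the tool's x, y, z in rad, then the finger opening in cm, from 0 to 8.54. In form: [[[tx, ty, tz], [rx, ry, rz], claw], ...]. A call has 1 to 20 rows; each row shifts and turns the commanded pose from where the row before left it, along the tool's axes as they then stand; what a row does not reach is not made up. A row lasts 1/10 s, in which the tool goes at most 50 mm and 8.59 degrees, less where a joint would pass 70% of its speed; a pose out of reach is approached as far as the arm can. A call with a gripper value outside its range is refused whole. The fingers move at their own pace and stop on an object; "newtons" is the grip in N (left out, the last holds). Time passes only in rows, so rows that do not move let the fingers close. It gives the time, the measured TCP pose, the force, the opening and the grip force at its end, in the units of the state.
- bot.observe(): the state, without advancing time (a new reading comes with each control period).
- bot.grab_frame(name): name is "side" or "top" or "wrist"; returns a dict with "frame" (480x640x3 uint8, red, green, blue), "K" (3x3 intrinsics, pixels), "k1" (the pictures are not rectified: a ray, as slopes to the right and down, at radius r is drawn at 1 + k1 r^2 times it, then the intrinsics apply), "rvec" (rotation vector, rad) and "tvec" (3), from world to camera coordinates, as OpenCV has them; the wrist camera has in their place "T_tool_cam" (4x4, takes a point from camera to tool coordinates, whose origin is the TCP and whose axes are the flange's). Camera axes: x right, y down, z forward; pixel columns grow to the right and rows downward; lengths in m; the calibration is good to about 2 mm. A picture is of the moment at which its call begins: read the wrist's pose just before it. There is no depth.
- bot.job_done(): hands the job in; it is judged then, once.
Trained networks look in a picture, given as the dict that the camera call returned (one of the last four; its "shot" number tells which), for a name from the list of things; names that differ only in an ending like _2 or _b are one class to them, and where a whole thing is asked for, a point or a joint stands for the part that bears it (a point fixed in the world has none). Each returns a list of dicts, best first, with "p" (0 to 1); they miss things now and then, are a little off and sometimes report something else, mostly with a low value. They report only what shows in the picture. A call takes as long as a camera call. They do not tell look-alikes from the thing itself.
- bot.find_in(name, picture): "rect" ([left, top, width, height] in pixels, round what is visible of it).
- bot.mark_of(name, picture): "at" ([column, row] in pixels: a listed point, or the origin of a listed thing).
The state is a dict: "clock": time; "qpos": joint angles; "qd": joint speeds; "joint_efforts": joint torques, N m; "position": TCP position; "tool_rot": TCP orientation; "force": force on the tool from outside, world axes, zero at the start; "moment": the same for the moment, N m; "grip_width": finger opening in m; "finger_force": force on a finger pad.
Only numpy, scipy, OpenCV 4.12 (cv2) and the standard library are available. Lean on these libraries where they do the work, as an engineer would, in place of code of your own. Each camera call takes 0.05 s, during which the arm holds its last target. There are 200 camera calls.

## Working session

There is one attempt and no reset: what is moved stays moved. The work goes in short steps, Python scripts to look and compute and a tool call to move; the robot and the scene stay as the last step left them, time stands still between calls to the robot, and variables do not carry over. Pictures are saved under pics/ and viewed, at most 11 in all, crops included, and the job is handed in when it is done.

Besides the shell and the picture viewer there is one more tool, called after "Request:" by a JSON object that holds its "op" and its "data". arm_command: Moves the arm, as the interface text tells. Its arguments: {"type":"object","properties":{"deltas":{"type":"array","items":{"type":"array"}},"newtons":{"type":"number"}},"required":["deltas"]}

```bash
mkdir -p pics
cat > h.py <<'E'
import numpy as np, cv2
from scipy.spatial.transform import Rotation as R
from workcell import bot
def cam(p, s=None):
    if 'rvec' in p:
        Rm=cv2.Rodrigues(np.array(p['rvec'],float))[0]; return Rm.T, -Rm.T@np.array(p['tvec'],float).ravel()
    Rt=R.from_euler('xyz',s['tool_rot']).as_matrix(); T=np.array(p['T_tool_cam'])
    return Rt@T[:3,:3], Rt@T[:3,3]+np.array(s['position'])
def px2w(p,uv,z,s=None):
    Rc,c=cam(p,s); K=np.array(p['K'])
    d=cv2.undistortPoints(np.array([[uv]],float),K,np.array([p['k1'],0,0,0.]))[0,0]
    r=Rc@np.array([d[0],d[1],1]); return c+r*(z-c[2])/r[2]
def w2px(p,X,s=None):
    Rc,c=cam(p,s); q=Rc.T@(np.array(X)-c)
    return cv2.projectPoints(q.reshape(1,1,3),np.zeros(3),np.zeros(3),np.array(p['K']),np.array([p['k1'],0,0,0.]))[0].ravel()
def save(p,n): cv2.imwrite('pics/'+n,p['frame'][:,:,::-1])
E
cat > a.py <<'E'
from h import *
np.set_printoptions(precision=4,suppress=True)
s=bot.observe(); print(s)
Z={'recess':.043,'lid_large_mid':.0245,'lid_medium_mid':.056,'lid_small_mid':.0525,'toy_cup1':.043,'toy_cup2':.043}
for c in ('top','side'):
    p=bot.grab_frame(c); save(p,c+'0.png')
    for n,z in Z.items():
        for m in bot.mark_of(n,p)[:3]: print(c,n,round(m['p'],2),m['at'],px2w(p,m['at'],z))
E
python3 a.py
```

```text
{'clock': 0.0, 'qpos': array([ 1.1948,  0.522 , -0.0363,  1.6   ,  0.0212,  1.0211, -0.1128]), 'qd': array([-0.0003,  0.0002, -0.001 , -0.0007,  0.0014,  0.0002, -0.0011]), 'joint_efforts': array([ -0.0006, -92.7126,   1.9802, -36.9933,   0.018 ,   0.0082,
         0.0001]), 'position': array([ 0.1881, -0.5959,  0.4041]), 'tool_rot': array([-3.1405,  0.0001,  0.3058]), 'force': array([-0.1366,  0.2742, -0.1532]), 'moment': array([-0.0335,  0.0217,  0.0093]), 'finger_force': 0.0, 'grip_width': 0.08560592255013942}
top lid_large_mid 0.63 [333.3, 248.1] [0.5456 0.0418 0.0245]
top lid_medium_mid 0.69 [400.3, 286.9] [ 0.465  -0.0825  0.056 ]
top lid_small_mid 0.78 [261.6, 239.6] [0.5597 0.1812 0.0525]
top lid_small_mid 0.61 [181.2, 283.7] [0.4766 0.334  0.0525]
top toy_cup1 0.93 [421.9, 208.6] [ 0.6193 -0.1332  0.043 ]
top toy_cup1 0.58 [255.0, 183.6] [0.673  0.1946 0.043 ]
top toy_cup2 0.93 [421.9, 208.6] [ 0.6193 -0.1332  0.043 ]
top toy_cup2 0.58 [255.0, 183.6] [0.673  0.1946 0.043 ]
side lid_medium_mid 0.7 [258.5, 293.2] [ 0.4649 -0.0796  0.056 ]
side lid_medium_mid 0.29 [359.1, 311.5] [ 0.6161 -0.145   0.056 ]
side lid_small_mid 0.97 [304.0, 216.5] [0.5606 0.1882 0.0525]
side lid_small_mid 0.61 [268.5, 205.9] [0.4859 0.2508 0.0525]
side toy_cup1 0.77 [357.3, 218.3] [0.6759 0.1834 0.043 ]
side toy_cup1 0.76 [358.5, 313.2] [ 0.6179 -0.1332  0.043 ]
side toy_cup2 0.77 [357.3, 218.3] [0.6759 0.1834 0.043 ]
side toy_cup2 0.76 [358.5, 313.2] [ 0.6179 -0.1332  0.043 ]
```

View pics/top0.png

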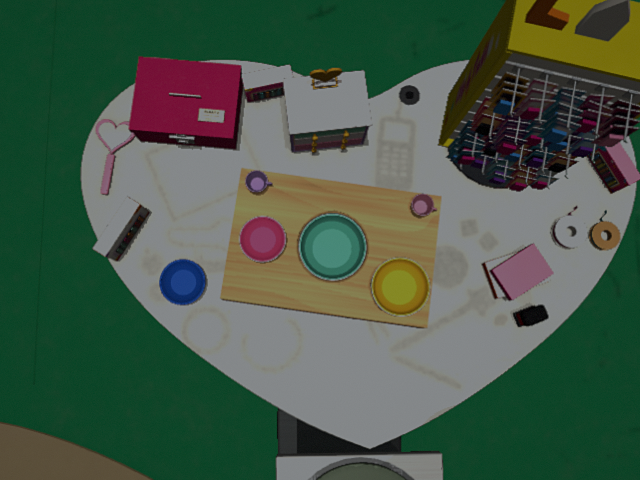

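View pics/side0.png

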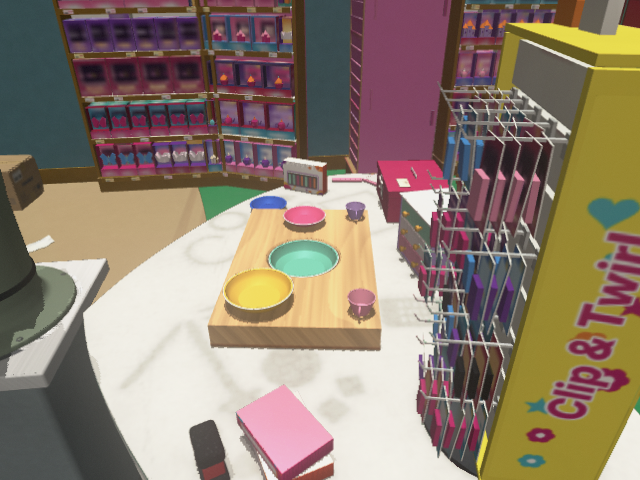

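Candidates in top view: yellow lid (400,287), the only yellow round thing. Pink lid (262,240) is on the board. The blue look-alike (182,283) is on the table and I leave it. Green lid is at (333,247), cups at (257,183) and (422,207). Next I refine with rim ellipse fits and one close crop.

```bash
cat > m.py <<'E'
from h import *
np.set_printoptions(precision=4,suppress=True)
H={'yellow':(20,33,.069),'pink':(160,179,.062),'green':(70,95,.041)}
def fit(p,col,guess,z,s=None):
    h=cv2.cvtColor(p['frame'],cv2.COLOR_RGB2HSV); lo,hi,_=H[col]
    m=cv2.inRange(h,(lo,90,50),(hi,255,255)); 
    m=cv2.morphologyEx(m,cv2.MORPH_OPEN,np.ones((3,3)))
    cs=cv2.findContours(m,cv2.RETR_EXTERNAL,cv2.CHAIN_APPROX_NONE)[0]
    cs=[c for c in cs if cv2.contourArea(c)>300]
    g=w2px(p,[*guess,z],s); c=min(cs,key=lambda c:np.hypot(*(c.mean((0,1))-g)))
    hull=cv2.convexHull(c)[:,0]
    W=np.array([px2w(p,u,z,s)[:2] for u in hull])
    A=np.c_[2*W,np.ones(len(W))]; q=np.linalg.lstsq(A,(W**2).sum(1),rcond=None)[0]
    return q[:2],np.sqrt(q[2]+q[:2]@q[:2]),len(W)
if __name__=='__main__':
    G={'yellow':(.465,-.081),'pink':(.56,.185),'green':(.546,.042)}
    for c in ('top','side'):
        p=bot.grab_frame(c)
        for k,g in G.items(): print(c,k,*fit(p,k,g,H[k][2]))
        if c=='top': cv2.imwrite('pics/crop.png',cv2.resize(p['frame'][150:340,150:460,::-1],None,fx=2.5,fy=2.5))
        for n in ['recess']: print(bot.mark_of(n,p)[:1])
E
python3 m.py
```

```text
top yellow [ 0.4773 -0.0688] 0.06924447363726764 21
top pink [0.5606 0.1798] 0.0425454885373311 27
top green [0.5471 0.0449] 0.06338084876966456 35
[]
side yellow [ 0.4711 -0.0307] 0.0893672490602519 19
side pink [0.5603 0.1808] 0.04172246451030298 22
side green [0.5457 0.0271] 0.04633038643118401 23
[]
```

View pics/crop.png

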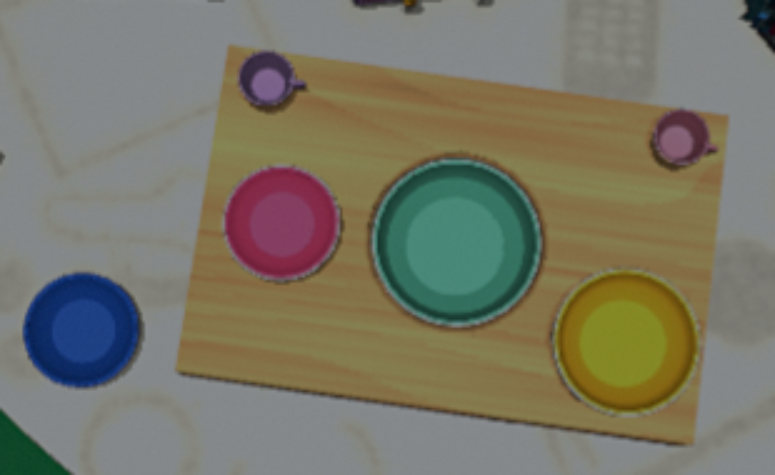

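The crop confirms it: yellow rim centre is about (400,287), green (333,246), pink (263,239), and blue is off the board. I compute the pregrasp with a helper. The plan is to pinch the wall of each lid, tool tilted to the wall slope, slide it level over the recess, lower and release.

```bash
cat > go.py <<'E'
from h import *
np.set_printoptions(precision=3,suppress=True)
def pose(tip,tilt,az,ext=.173):
    """tool y horizontal-radial; az=outward azimuth of grip point from lid axis, tilt leans body outward"""
    o=np.array([np.cos(az),np.sin(az),0]); z=-np.cos(tilt)*np.array([0,0,1])-np.sin(tilt)*o
    y=np.cos(tilt)*o-np.sin(tilt)*np.array([0,0,1])
    s=bot.observe(); R0=R.from_euler('xyz',s['tool_rot']).as_matrix()
    if R0[:,1]@y<0: y=-y
    Rt=np.c_[np.cross(y,z),y,z]; t=np.array(tip)-ext*z
    return Rt,t,R0,np.array(s['position'])
def plan(tip,tilt,az,ext=.173):
    Rt,t,R0,p0=pose(tip,tilt,az,ext)
    print('rot',R.from_matrix(R0.T@Rt).as_rotvec(),'| then cm',Rt.T@(t-p0)*100,'| or cm before rot',R0.T@(t-p0)*100,'tcp',t)
E
cat > b.py <<'E'
from go import *; from m import fit,H
p=bot.grab_frame('top')
for n,u,z in (('y',(400.4,286.8),.069),('g',(332.8,246.4),.041),('p',(263,239.2),.062)): print(n,px2w(p,u,z))
for u in ((150+178/2.5,150+372/2.5),(150+692/2.5,150+443/2.5),(150+728/2.5,150+115/2.5),(150+229/2.5,150+45/2.5)): print(px2w(p,u,.043))
yc=px2w(p,(400.4,286.8),.069)
plan([yc[0],yc[1]-.0535,.20],.35,-np.pi/2)
print(bot.grab_frame('wrist')['T_tool_cam'])
E
python3 b.py
```

```text
y [ 0.4642 -0.0806  0.069 ]
g [0.5466 0.0437 0.041 ]
p [0.559 0.178 0.062]
[0.4477 0.259  0.043 ]
[ 0.3885 -0.1325  0.043 ]
[ 0.6443 -0.1726  0.043 ]
[0.705  0.2211 0.043 ]
rot [0.3472 0.0536 0.3027] | then cm [ 27.6084 -36.3743  17.7682] | or cm before rot [ 38.4489 -30.082    4.217 ] tcp [ 0.4642 -0.1934  0.3625]
[[ 0.0009 -0.9496 -0.3133  0.0808]
 [ 1.      0.001  -0.0004  0.0001]
 [ 0.0007 -0.3133  0.9496  0.0302]
 [ 0.      0.      0.      1.    ]]
```

Request:
{"op": "arm_command", "data": {"deltas": [[[2.74, -2.15, 0.3], [0, 0, 0], 3], [[2.74, -2.15, 0.3], [0, 0, 0], 3], [[2.74, -2.15, 0.3], [0, 0, 0], 3], [[2.74, -2.15, 0.3], [0, 0, 0], 3], [[2.74, -2.15, 0.3], [0, 0, 0], 3], [[2.74, -2.15, 0.3], [0, 0, 0], 3], [[2.74, -2.15, 0.3], [0, 0, 0], 3], [[2.74, -2.15, 0.3], [0, 0, 0], 3], [[2.74, -2.15, 0.3], [0, 0, 0], 3], [[2.74, -2.15, 0.3], [0, 0, 0], 3], [[2.74, -2.15, 0.3], [0, 0, 0], 3], [[2.74, -2.15, 0.3], [0, 0, 0], 3], [[2.74, -2.15, 0.3], [0, 0, 0], 3], [[2.74, -2.15, 0.3], [0, 0, 0], 3], [[0, 0, 0], [0.087, 0.0134, 0.0757], 3], [[0, 0, 0], [0.087, 0.0134, 0.0757], 3], [[0, 0, 0], [0.087, 0.0134, 0.0757], 3], [[0, 0, 0], [0.087, 0.0134, 0.0757], 3], [[0, 0, 0], [0, 0, 0], 3], [[0, 0, 0], [0, 0, 0], 3]], "newtons": 25}}

```text
clock: 3.0
position: [0.4632, -0.1938, 0.3626]
tool_rot: [-2.793, -0.0, 0.001]
force: [0.1, 0.8, 0.4]
grip_width: 0.0302
finger_force: 0.0
```

```bash
cat > c.py <<'E'
from go import *
s=bot.observe(); p=bot.grab_frame('wrist'); save(p,'w1.png'); print(s['position'],s['tool_rot'],s['grip_width'],s['force'])
f=bot.grab_frame('wrist')
for n,z in (('lid_medium_mid',.056),('lid_small_mid',.0525),('lid_large_mid',.0245)):
    for m in bot.mark_of(n,p)[:2]: print(n,m['p'],m['at'],px2w(p,m['at'],z,s))
E
python3 c.py
```

```text
[ 0.463 -0.194  0.363] [-2.793 -0.     0.001] 0.030221287971046173 [0.059 0.763 0.404]
lid_medium_mid 0.58 [324.4, 211.9] [ 0.465 -0.082  0.056]
lid_small_mid 0.72 [84.8, 99.5] [0.562 0.186 0.052]
lid_small_mid 0.64 [44.8, 165.7] [0.489 0.275 0.052]
lid_large_mid 0.71 [214.7, 109.6] [0.549 0.044 0.025]
```

View pics/w1.png

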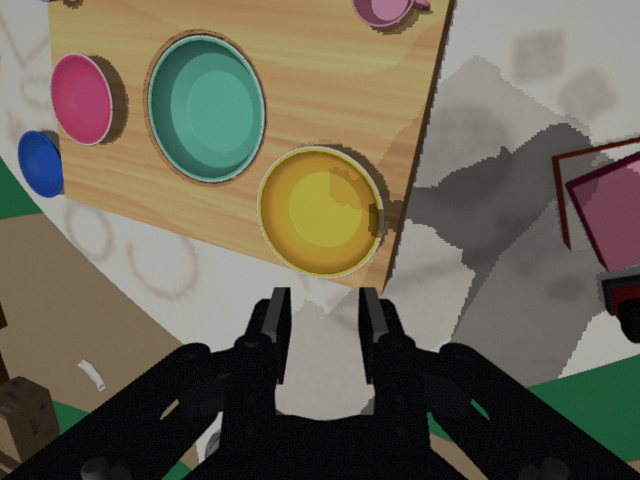

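The wrist picture shows the yellow rim spanning columns 257–383 and rows 146–277. The shadow of a finger falls at its right wall (377,220). The wrist and top estimates agree on (0.4645, -0.0815). I descend along the tool axis.

```bash
python3 -c "
from go import *
plan([.4645,-.0815-.050,.0585],.35,-np.pi/2)"
```

```text
rot [0.    0.    0.001] | then cm [ 0.107  4.645 13.405] | or cm before rot [ 0.102  4.64  13.407] tcp [ 0.465 -0.191  0.221]
```

Request:
{"op": "arm_command", "data": {"deltas": [[[0.1, 1.55, 0], [0, 0, 0], 3], [[0, 1.55, 0], [0, 0, 0], 3], [[0, 1.55, 0], [0, 0, 0], 3], [[0, 0, 2], [0, 0, 0], 3], [[0, 0, 2], [0, 0, 0], 3], [[0, 0, 2], [0, 0, 0], 3], [[0, 0, 2], [0, 0, 0], 3], [[0, 0, 1.5], [0, 0, 0], 3], [[0, 0, 1], [0, 0, 0], 3], [[0, 0, 0.8], [0, 0, 0], 3], [[0, 0, 0.6], [0, 0, 0], 3], [[0, 0, 0], [0, 0, 0], 3], [[0, 0, 0], [0, 0, 0], 3]]}}

```text
clock: 4.55
position: [0.4644, -0.1965, 0.2352]
tool_rot: [-2.791, -0.0, -0.0]
force: [0.3, 0.5, 1.0]
grip_width: 0.0303
finger_force: 0.0
```

```bash
cat > d.py <<'E'
import sys; from go import *
s=bot.observe(); p=bot.grab_frame('wrist'); q=bot.grab_frame('side'); print(s['position'],s['tool_rot'],s['grip_width'],s['force'],s['finger_force'],s['clock'])
a=cv2.resize(q['frame'][180:350,190:400],(500,405)); b=cv2.resize(p['frame'],(300,225)); 
out=np.zeros((405,800,3),np.uint8); out[:,:500]=a; out[:225,500:]=b
cv2.imwrite('pics/'+sys.argv[1],out[:,:,::-1])
E
python3 d.py e1.png
```

```text
[ 0.464 -0.197  0.235] [-2.791 -0.    -0.   ] 0.030328341260581756 [0.329 0.492 1.014] 0.0 4.55
```

View pics/e1.png

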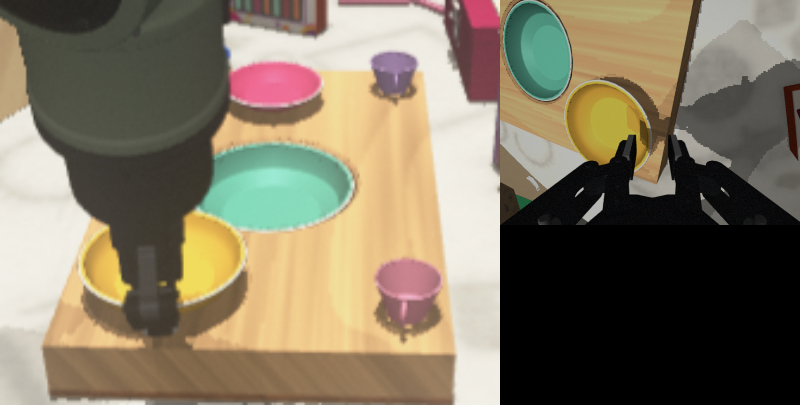

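The picture shows the fingers straddling the wall at the near side of the yellow lid, with 15 mm still to go. I advance and close.

Request:
{"op": "arm_command", "data": {"deltas": [[[0, 0, 0.5], [0, 0, 0], 3], [[0, 0, 0.5], [0, 0, 0], 3], [[0, 0, 0.4], [0, 0, 0], 3], [[0, 0, 0], [0, 0, 0], 3], [[0, 0, 0], [0, 0, 0], 2], [[0, 0, 0], [0, 0, 0], 1.5], [[0, 0, 0], [0, 0, 0], 1], [[0, 0, 0], [0, 0, 0], 0], [[0, 0, 0], [0, 0, 0], 0], [[0, 0, 0], [0, 0, 0], 0], [[0, 0, 0], [0, 0, 0], 0], [[0, 0, 0], [0, 0, 0], 0]], "newtons": 25}}

```text
clock: 5.85
position: [0.4644, -0.1915, 0.2219]
tool_rot: [-2.791, -0.0, -0.0]
force: [1.3, -1.5, 3.6]
grip_width: 0.0035
finger_force: 23.8
```

```bash
python3 d.py e2.png
```

```text
[ 0.464 -0.192  0.222] [-2.791 -0.    -0.   ] 0.0034543518939878564 [ 1.316 -1.543  3.642] 23.75540639011888 5.85
```

View pics/e2.png

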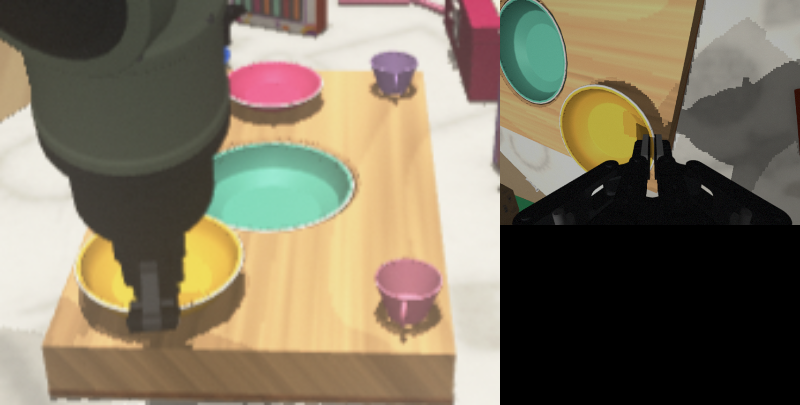

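The lid is gripped (3.5 mm opening) and still level on the board. I measure its centre in the grip and then slide.

```bash
python3 -c "
from go import *
for c in ('wrist','top','side'):
    s=bot.observe(); p=bot.grab_frame(c)
    for n,z in (('lid_medium_mid',.056),('lid_large_mid',.0245)):
        for m in bot.mark_of(n,p)[:1]: print(c,n,m['p'],m['at'],px2w(p,m['at'],z,s))
Rt=R.from_euler('xyz',s['tool_rot']).as_matrix()
for v in ([.0815,.126,0],[0,0,-.01],[.01,0,0],[0,.01,0]): print(v,Rt.T@np.array(v)*100)
"
```

```text
wrist lid_medium_mid 0.64 [232.2, 285.9] [ 0.463 -0.081  0.056]
wrist lid_large_mid 0.57 [80.0, 113.2] [0.548 0.048 0.025]
top lid_medium_mid 0.73 [403.7, 289.1] [ 0.461 -0.089  0.056]
top lid_large_mid 0.86 [333.3, 248.6] [0.545 0.042 0.024]
side lid_medium_mid 0.84 [255.8, 294.9] [ 0.461 -0.084  0.056]
side lid_large_mid 0.78 [304.2, 264.5] [0.548 0.044 0.024]
[0.0815, 0.126, 0] [  8.146 -11.836   4.329]
[0, 0, -0.01] [-0.     0.344  0.939]
[0.01, 0, 0] [ 1. -0.  0.]
[0, 0.01, 0] [-0.    -0.939  0.344]
```

Request:
{"op": "arm_command", "data": {"deltas": [[[0.4, -0.57, 0.21], [0, 0, 0], 0], [[0.7, -1.0, 0.365], [0, 0, 0], 0], [[0.7, -1.0, 0.365], [0, 0, 0], 0], [[0.7, -1.0, 0.365], [0, 0, 0], 0], [[0.7, -1.0, 0.365], [0, 0, 0], 0], [[0.7, -1.0, 0.365], [0, 0, 0], 0], [[0.7, -1.0, 0.365], [0, 0, 0], 0], [[0.7, -1.0, 0.365], [0, 0, 0], 0], [[0.7, -1.0, 0.365], [0, 0, 0], 0], [[0.7, -1.0, 0.365], [0, 0, 0], 0], [[0.7, -1.0, 0.365], [0, 0, 0], 0], [[0.7, -1.0, 0.365], [0, 0, 0], 0], [[0.2, -0.36, 0.14], [0, 0, 0], 0], [[0, 0, 0], [0, 0, 0], 0], [[0, 0, 0], [0, 0, 0], 0]]}}

```text
clock: 7.9
position: [0.5472, -0.0648, 0.2217]
tool_rot: [-2.791, 0.0, -0.001]
force: [-0.2, -0.3, -0.7]
grip_width: 0.003
finger_force: 24.4
```

```bash
python3 d.py e3.png; python3 -c "
from go import *
for c in ('wrist','top','side'):
    s=bot.observe(); p=bot.grab_frame(c)
    for n,z in (('lid_medium_mid',.056),('lid_large_mid',.0245)):
        for m in bot.mark_of(n,p)[:1]: print(c,n,m['p'],m['at'],px2w(p,m['at'],z,s))
"
```

```text
[ 0.547 -0.065  0.222] [-2.791  0.    -0.001] 0.0029713814618748872 [-0.244 -0.302 -0.739] 24.395745055371663 7.9
wrist lid_medium_mid 0.72 [239.8, 282.1] [0.549 0.041 0.056]
top lid_medium_mid 0.76 [333.9, 243.2] [0.551 0.042 0.056]
side lid_medium_mid 0.83 [302.4, 252.4] [0.545 0.036 0.056]
side lid_large_mid 0.93 [302.5, 265.7] [0.545 0.04  0.025]
```

View pics/e3.png

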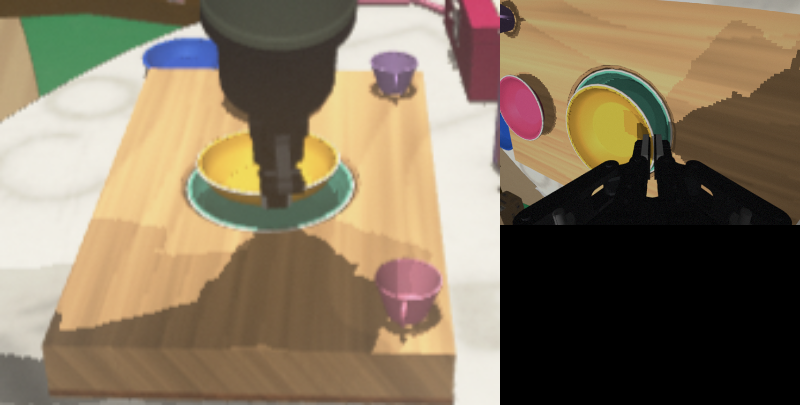

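The lid is level over the green one: both rims are concentric in x, and the estimated centre is about (0.547,0.043). I lower it 8 mm and release.

Request:
{"op": "arm_command", "data": {"deltas": [[[0, 0.137, 0.375], [0, 0, 0], 0], [[0, 0.137, 0.375], [0, 0, 0], 0], [[0, 0, 0], [0, 0, 0], 0], [[0, 0, 0], [0, 0, 0], 1.4], [[0, 0, 0], [0, 0, 0], 1.4], [[0, 0, 0], [0, 0, 0], 1.4], [[0, 0, 0], [0, 0, 0], 1.4], [[0, 0, 0], [0, 0, 0], 1.4]]}}

```text
clock: 9.25
position: [0.5474, -0.0645, 0.2139]
tool_rot: [-2.791, -0.0, -0.0]
force: [-0.2, 0.5, 0.1]
grip_width: 0.0139
finger_force: 0.0
```

```bash
python3 d.py e4.png
```

```text
[ 0.547 -0.064  0.214] [-2.791 -0.    -0.   ] 0.013937054773181289 [-0.228  0.549  0.095] 0.0 9.25
```

View pics/e4.png

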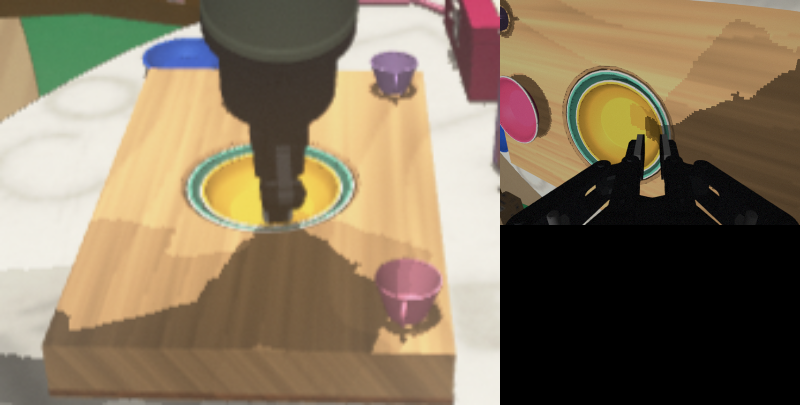

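The yellow lid is nested concentrically and level in the green one. I back off along the tool axis and plan the pink grip on its +y side.

Request:
{"op": "arm_command", "data": {"deltas": [[[0, 0, -2], [0, 0, 0], 1.4], [[0, 0, -4], [0, 0, 0], 1.4], [[0, 0, -4], [0, 0, 0], 2], [[0, 0, -4], [0, 0, 0], 2], [[0, 0, 0], [0, 0, 0], 2], [[0, 0, 0], [0, 0, 0], 2]]}}

```text
clock: 9.95
position: [0.5473, -0.1127, 0.3459]
tool_rot: [-2.791, -0.001, -0.001]
force: [-0.3, 0.3, -0.3]
grip_width: 0.0197
finger_force: 0.0
```

```bash
python3 -c "
from go import *; from m import fit,H
for c in ('wrist','top','side'):
    s=bot.observe(); p=bot.grab_frame(c)
    for n,z in (('lid_medium_mid',.027),('lid_small_mid',.0525)):
        for m in bot.mark_of(n,p)[:2]: print(c,n,m['p'],m['at'],px2w(p,m['at'],z,s))
    try: print(fit(p,'pink',(.56,.18),.062,s))
    except Exception as e: print(e)
plan([.5605,.180+.0395+.055,.0565+.115],.45,np.pi/2)"
```

```text
wrist lid_medium_mid 0.84 [282.3, 208.7] [0.5459 0.0457 0.027 ]
wrist lid_small_mid 0.83 [148.2, 189.5] [0.5599 0.1794 0.0525]
(array([0.5604, 0.1815]), np.float64(0.04303955578176271), 42)
top lid_medium_mid 0.71 [333.1, 244.0] [0.5534 0.0422 0.027 ]
top lid_medium_mid 0.71 [259.8, 241.5] [0.56   0.1862 0.027 ]
top lid_small_mid 0.85 [183.9, 282.9] [0.4781 0.3289 0.0525]
top lid_small_mid 0.84 [261.8, 238.4] [0.5621 0.1808 0.0525]
(array([0.5606, 0.1798]), np.float64(0.042533655106932335), 27)
side lid_medium_mid 0.89 [305.6, 265.4] [0.5501 0.0363 0.027 ]
side lid_small_mid 0.74 [266.8, 203.5] [0.4822 0.2639 0.0525]
side lid_small_mid 0.6 [303.4, 218.4] [0.5585 0.1795 0.0525]
(array([0.4754, 0.5757]), np.float64(0.14493531570107204), 11)
rot [-0.801   0.0007  0.0001] | then cm [  1.3148 -42.383  -18.5133] | or cm before rot [  1.3172 -42.7923  17.5462] tcp [0.5605 0.3497 0.3273]
```

Request:
{"op": "arm_command", "data": {"deltas": [[[0.12, -3.89, 1.595], [0, 0, 0], 2], [[0.12, -3.89, 1.595], [0, 0, 0], 2], [[0.12, -3.89, 1.595], [0, 0, 0], 2], [[0.12, -3.89, 1.595], [0, 0, 0], 2], [[0.12, -3.89, 1.595], [0, 0, 0], 2], [[0.12, -3.89, 1.595], [0, 0, 0], 2], [[0.12, -3.89, 1.595], [0, 0, 0], 2], [[0.12, -3.89, 1.595], [0, 0, 0], 2], [[0.12, -3.89, 1.595], [0, 0, 0], 2], [[0.12, -3.89, 1.595], [0, 0, 0], 2], [[0.12, -3.89, 1.595], [0, 0, 0], 2], [[0, 0, 0], [-0.1335, 0, 0], 2], [[0, 0, 0], [-0.1335, 0, 0], 2], [[0, 0, 0], [-0.1335, 0, 0], 2], [[0, 0, 0], [-0.1335, 0, 0], 2], [[0, 0, 0], [-0.1335, 0, 0], 2], [[0, 0, 0], [-0.1335, 0, 0], 2], [[0, 0, 0], [0, 0, 0], 2], [[0, 0, 0], [0, 0, 0], 2]]}}

```text
clock: 12.3
position: [0.5604, 0.35, 0.327]
tool_rot: [2.695, 0.001, 0.001]
force: [0.9, 0.1, 0.3]
grip_width: 0.0201
finger_force: 0.0
```

```bash
python3 -c "
from go import *; from m import fit
s=bot.observe(); p=bot.grab_frame('wrist'); print(fit(p,'pink',(.56,.18),.062,s),s['position'],s['tool_rot'])
plan([.5605,.1803+.0395,.0565],.45,np.pi/2)"
```

```text
(array([0.5609, 0.1807]), np.float64(0.04305210154092195), 44) [0.5604 0.35   0.327 ] [2.6947 0.0006 0.0006]
rot [-0.0034  0.0004 -0.0003] | then cm [-0.0222 -0.1179 12.7304] | or cm before rot [-0.0169 -0.075  12.7308] tcp [0.5605 0.295  0.2123]
```

Request:
{"op": "arm_command", "data": {"deltas": [[[0, -0.08, 2], [0, 0, 0], 2], [[0, 0, 2.5], [0, 0, 0], 2], [[0, 0, 2.5], [0, 0, 0], 2], [[0, 0, 2], [0, 0, 0], 2], [[0, 0, 1.3], [0, 0, 0], 2], [[0, 0, 1], [0, 0, 0], 2], [[0, 0, 0.8], [0, 0, 0], 2], [[0, 0, 0.6], [0, 0, 0], 2], [[0, 0, 0], [0, 0, 0], 2], [[0, 0, 0], [0, 0, 0], 1.4], [[0, 0, 0], [0, 0, 0], 0.8], [[0, 0, 0], [0, 0, 0], 0], [[0, 0, 0], [0, 0, 0], 0], [[0, 0, 0], [0, 0, 0], 0], [[0, 0, 0], [0, 0, 0], 0]]}}

```text
clock: 13.85
position: [0.5607, 0.2952, 0.2131]
tool_rot: [2.692, -0.0, 0.0]
force: [-0.5, 1.5, 4.6]
grip_width: 0.0021
finger_force: 24.2
```

```bash
python3 d.py e5.png; python3 -c "
from go import *
for c in ('wrist','top','side'):
    s=bot.observe(); p=bot.grab_frame(c)
    for n,z in (('lid_small_mid',.0525),('lid_medium_mid',.027)):
        for m in bot.mark_of(n,p)[:2]: print(c,n,m['p'],m['at'],px2w(p,m['at'],z,s))
Rt=R.from_euler('xyz',s['tool_rot']).as_matrix()
for v in ([0,0,-.01],[.01,0,0],[0,-.01,0]): print(v,Rt.T@np.array(v)*100)
"
```

```text
[0.561 0.295 0.213] [ 2.692 -0.     0.   ] 0.0020780438112306806 [-0.503  1.467  4.621] 24.21071260378085 13.85
wrist lid_small_mid 0.87 [71.4, 443.3] [0.523 0.326 0.052]
wrist lid_small_mid 0.7 [387.6, 284.9] [0.56  0.182 0.052]
wrist lid_medium_mid 0.85 [522.8, 248.8] [0.548 0.041 0.027]
top lid_small_mid 0.65 [262.4, 239.0] [0.561 0.18  0.052]
top lid_small_mid 0.6 [181.1, 282.6] [0.479 0.334 0.052]
top lid_medium_mid 0.82 [333.0, 246.5] [0.548 0.042 0.027]
side lid_small_mid 0.71 [268.0, 207.0] [0.485 0.245 0.052]
side lid_small_mid 0.59 [303.7, 218.7] [0.559 0.178 0.052]
side lid_medium_mid 0.58 [304.6, 263.5] [0.549 0.043 0.027]
[0, 0, -0.01] [-0.    -0.435  0.9  ]
[0.01, 0, 0] [ 1. -0. -0.]
[0, -0.01, 0] [0.    0.9   0.435]
```

View pics/e5.png

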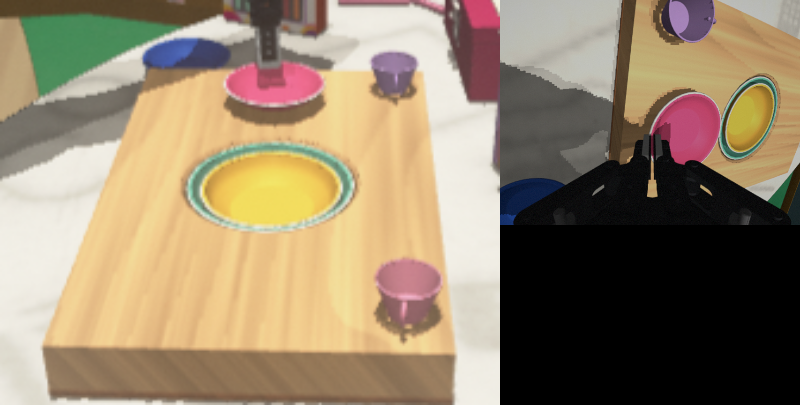

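The pink lid is gripped and level; yellow sits concentric in green. I slide pink -12.7 mm in x and -137.5 mm in y.

Request:
{"op": "arm_command", "data": {"deltas": [[[-0.04, 0.44, 0.213], [0, 0, 0], 0], [[-0.09, 0.88, 0.427], [0, 0, 0], 0], [[-0.09, 0.88, 0.427], [0, 0, 0], 0], [[-0.09, 0.88, 0.427], [0, 0, 0], 0], [[-0.09, 0.88, 0.427], [0, 0, 0], 0], [[-0.09, 0.88, 0.427], [0, 0, 0], 0], [[-0.09, 0.88, 0.427], [0, 0, 0], 0], [[-0.09, 0.88, 0.427], [0, 0, 0], 0], [[-0.09, 0.88, 0.427], [0, 0, 0], 0], [[-0.09, 0.88, 0.427], [0, 0, 0], 0], [[-0.09, 0.88, 0.427], [0, 0, 0], 0], [[-0.09, 0.88, 0.427], [0, 0, 0], 0], [[-0.09, 0.88, 0.427], [0, 0, 0], 0], [[-0.09, 0.88, 0.427], [0, 0, 0], 0], [[-0.05, 0.46, 0.22], [0, 0, 0], 0], [[0, 0, 0], [0, 0, 0], 0], [[0, 0, 0], [0, 0, 0], 0]]}}

```text
clock: 16.1
position: [0.548, 0.1582, 0.2127]
tool_rot: [2.692, -0.0, 0.0]
force: [-0.8, 0.5, -0.7]
grip_width: 0.0016
finger_force: 24.1
```

```bash
python3 d.py e6.png; python3 -c "
from go import *
for c in ('wrist','top','side'):
    s=bot.observe(); p=bot.grab_frame(c)
    for n,z in (('lid_small_mid',.0525),('lid_medium_mid',.027)):
        for m in bot.mark_of(n,p)[:2]: print(c,n,m['p'],m['at'],px2w(p,m['at'],z,s))
"
```

```text
[0.548 0.158 0.213] [ 2.692 -0.     0.   ] 0.0016114820838969274 [-0.796  0.543 -0.662] 24.060803336590197 16.1
wrist lid_small_mid 0.76 [377.9, 273.8] [0.555 0.052 0.052]
wrist lid_medium_mid 0.44 [378.8, 277.5] [0.539 0.033 0.027]
top lid_small_mid 0.65 [180.7, 285.7] [0.473 0.335 0.052]
top lid_small_mid 0.58 [333.1, 248.1] [0.542 0.044 0.052]
side lid_small_mid 0.67 [300.3, 255.2] [0.541 0.033 0.052]
side lid_small_mid 0.66 [302.2, 265.9] [ 0.541 -0.003  0.052]
side lid_medium_mid 0.91 [302.8, 264.3] [0.545 0.041 0.027]
```

View pics/e6.png

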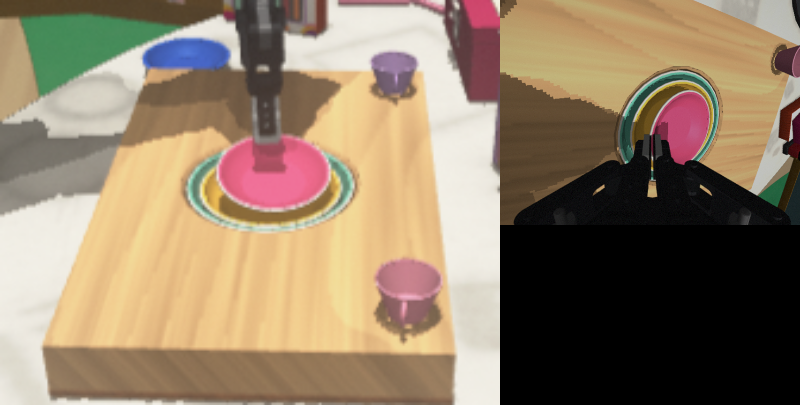

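The pink lid is centred over the yellow hollow with a slight droop on its far side. I lower it 4 mm and release.

Request:
{"op": "arm_command", "data": {"deltas": [[[0, -0.174, 0.36], [0, 0, 0], 0], [[0, 0, 0], [0, 0, 0], 0], [[0, 0, 0], [0, 0, 0], 1.4], [[0, 0, 0], [0, 0, 0], 1.4], [[0, 0, 0], [0, 0, 0], 1.4], [[0, 0, 0], [0, 0, 0], 1.4], [[0, 0, -1], [0, 0, 0], 1.4], [[0, 0, -3], [0, 0, 0], 1.4], [[0, 0, -4], [0, 0, 0], 1.4], [[0, 0, -4], [0, 0, 0], 1.4], [[0, 0, -3], [0, 0, 0], 1.4], [[0, 0, 0], [0, 0, 0], 1.4], [[0, 0, 0], [0, 0, 0], 1.4]]}}

```text
clock: 17.95
position: [0.5478, 0.2234, 0.3445]
tool_rot: [2.692, -0.001, 0.0]
force: [-0.3, 0.3, -0.1]
grip_width: 0.0139
finger_force: 0.0
```

```bash
python3 d.py e7.png; python3 -c "
from go import *
from m import fit
for c in ('wrist','top','side'):
    s=bot.observe(); p=bot.grab_frame(c)
    for n,z in (('lid_small_mid',.0295),('lid_medium_mid',.027)):
        for m in bot.mark_of(n,p)[:2]: print(c,n,m['p'],m['at'],px2w(p,m['at'],z,s))
    print(fit(p,'pink',(.547,.043),.039,s))
"
```

```text
[0.548 0.223 0.344] [ 2.692 -0.001  0.   ] 0.013913622262126443 [-0.304  0.272 -0.061] 0.0 17.95
(array([0.5481, 0.048 ]), np.float64(0.04300080928668958), 39)
top lid_small_mid 0.72 [330.5, 246.4] [0.5483 0.0475 0.0295]
(array([0.5479, 0.047 ]), np.float64(0.0426402233470997), 24)
side lid_small_mid 0.98 [266.6, 206.3] [0.4807 0.2976 0.0295]
side lid_small_mid 0.73 [301.0, 259.1] [0.5431 0.0555 0.0295]
side lid_medium_mid 0.71 [303.7, 264.5] [0.5469 0.0399 0.027 ]
(array([0.5472, 0.048 ]), np.float64(0.042171285598445025), 26)
```

View pics/e7.png

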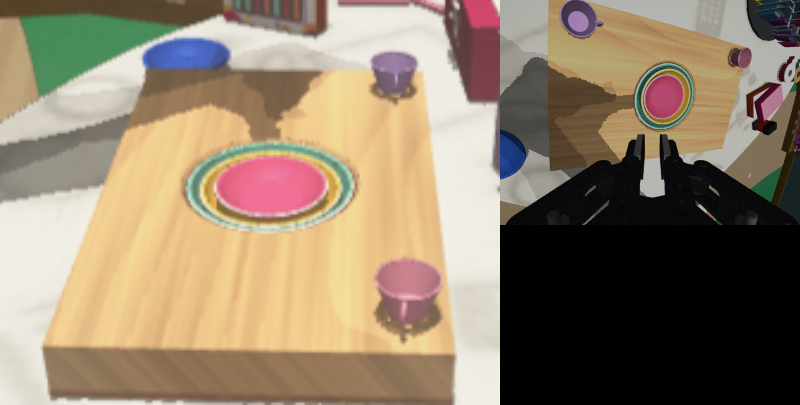

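Pink sits down in the yellow, about 4–5 mm off centre toward +y. All three views agree with its rim at z=0.039. I check tilt and height numerically with a 3D circle fit before handing in.

```bash
cat > t.py <<'E'
from go import *; from m import H
from scipy.optimize import least_squares
obs=[]
for c in ('wrist','top','side'):
    s=bot.observe(); p=bot.grab_frame(c)
    h=cv2.cvtColor(p['frame'],cv2.COLOR_RGB2HSV)
    m=cv2.morphologyEx(cv2.inRange(h,(160,90,50),(179,255,255)),cv2.MORPH_OPEN,np.ones((3,3)))
    g=w2px(p,[.547,.045,.039],s)
    cs=[k for k in cv2.findContours(m,cv2.RETR_EXTERNAL,cv2.CHAIN_APPROX_NONE)[0] if cv2.contourArea(k)>300]
    k=cv2.convexHull(min(cs,key=lambda k:np.hypot(*(k.mean((0,1))-g))))[:,0]
    Rc,C=cam(p,s)
    for u in k:
        d=px2w(p,u,0,s)-C; obs.append((C,d/np.linalg.norm(d)))
C=np.array([o[0] for o in obs]);D=np.array([o[1] for o in obs])
def res(q):
    n=np.array([q[3],q[4],1]); n/=np.linalg.norm(n); c=q[:3]
    t=((c-C)@n)/(D@n); X=C+D*t[:,None]; return (np.linalg.norm(X-c,axis=1)-q[5])*1000
r=least_squares(res,[.547,.045,.039,0,0,.043]); print(r.x,np.sqrt(np.mean(r.fun**2)))
E
python3 t.py
```

```text
[0.5478 0.0478 0.039  0.0064 0.0148 0.0427] 0.4980045464991463
```

The fit gives the pink rim at z=0.039 (fully down) with about 0.016 rad of tilt and an offset of about 5 mm. The gripper is clear and the cups have not moved, so I hand in.

```bash
python3 -c "
from workcell import bot
print(bot.job_done())"
```

```text
the job is handed in; nothing more can be done
None
```

I handed in the job at about 18 s on the clock: my last measurements and pictures show yellow down in green and pink down in yellow (level, about 5 mm off centre), with the cups untouched; the hand-in call returned no verdict.

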